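Free the child-safety hook and tip open the shoe-care cabinet

TASK

The shoe-care cabinet's front flap is ajar, held by its child-safety hook. Reach down through the gap behind the flap, gently press the hook's red button just far enough to let the flap past, without ramming the hook against its stop or forcing the flap, and tip the flap fully open without letting it slam. Leave the flap open, let go, and leave the other things where they are.

Things in the scene. Friction and masses are not known exactly. Their poses are not given: they have to be found in the camera images.
- cabinet: White shoe-care cabinet, 180 deep (x) x 340 wide (y) x 250 mm high, fixed to the table. Origin: centre of its underside. Its front faces its own -x, towards the robot. Its top is at z = 250 mm and its front plane at x = -90 mm.
- flap (a joint): Angle (rad) of the grey tip-out front flap, hinged along its bottom edge: 0 shut, 0.85 fully open against its stop; it tips towards the cabinet's -x. It starts ajar and the safety hook stops it at about 0.20. The hinge is stiff: the flap stays where it is left and takes roughly 4 N at its top edge to move.
- flap_hinge (a point): Middle of the hinge line: in the cabinet's frame x = -90, z = 15 mm, on the flap's inner face. Site axes turn with the flap: y along the hinge, z up the panel, x into the cabinet. The panel is 14 mm thick (outwards), 340 mm wide and reaches 235 mm up from the hinge.
- flap_edge (a point): Middle of the flap's upper edge at its inner face, 235 mm up from the hinge. The opening left between this edge and the cabinet's front top edge is 40 to 47 mm wide at the start and is the only way to the hook.
- latch (a point): Point on the flap's orange safety hook, in mid-gap: on the axis of its red round button (20 mm across), level with the unpressed hook arm's top, 29 mm below the cabinet's top. Moves with the flap, not with a press. The button is screwed in or out on its stem: its face is anywhere from 5 to 27 mm above this point; its height is not measured and must be felt.
- latch_mount: White block (40 x 40 mm, 9 mm thick) on the flap's inner face that guides the hook, within 90 mm of the flap's middle; origin on the inner face, near its top, 198 mm up. Hook and button slide straight down in it (its -z, vertical with the flap at 0.20) against a spring: 4 N at first, 8 N at the end of the 12.5 mm travel, then a stop that bears 12 N. Hook arm: 53 mm out from the flap, 20 mm wide.
- rail (a point): Middle of the lower edge of the aluminium rail (5 mm thick, full width) under the cabinet's top front edge, 24 mm below the top. The hook's tip stands behind this rail, 8.5 mm above its lower edge. To pass, hook and button must be pressed 9 to 12 mm and be kept down while the flap's top is carried about 20 mm outwards by the inserted fingers.
- plant: Small succulent in a white pot, pot 80 mm across and 65 mm high; bystander on the table. Origin: centre of underside.
- tin: Shoe-polish tin, 74 mm across, 26 mm high; bystander on top of the cabinet. Origin: centre of underside.
- brush: Wooden shoe brush, 50 x 130 x 38 mm; bystander on top of the cabinet. Origin: centre of underside.
- shoehorn: Shoehorn, 230 mm long (x), 38 mm wide, 10 mm high, lying in front of the cabinet, where the flap passes well above it. Origin: near its middle, underside.
- key_bowl: Blue bowl, 120 mm across, 40 mm high; bystander. Origin: centre of underside.
- torch: Black and yellow torch lying down, 135 mm long (x), 36 mm high; bystander. Origin: near its middle, underside.
- glasses_case: Blue spectacle case, 160 x 62 x 42 mm; bystander. Origin: centre of underside.

How it is judged (in metres and radians):
On the way:
1. the flap has been let past its safety hook (angle over 0.30) (value of joint flap above 0.3 rad), for 0.1 s.
At the end, for the whole second after the job is handed in: The flap is fully open (angle over 0.75 of 0.85 rad) and at rest (value of joint flap above 0.75 rad and velocity of joint flap between -0.05 and 0.05 rad/s); the robot touches nothing.
It fails at once if the safety hook (or its guide) is loaded with more than 14 N (contact force between any of the fingers, the arm and latch_mount above 14 N).
It fails at once if the robot presses on the cabinet, its flap or its hook with more than 30 N (contact force between any of the fingers, the arm and cabinet above 30 N).
It fails at once if the flap slams (turns faster than 1.5 rad/s) (velocity of joint flap above 1.5 rad/s).
It fails at once if a bystander is moved by more than 30 mm (distance of any of plant, tin, brush, shoehorn, key_bowl, torch, glasses_case from where it was at the start of the episode above 0.03 m).
It also fails if it takes over 61 s, if anything falls off the work surface, if the arm or the gripper's body presses on something with over 40 N, if the wrist force passes 120 N, or if a joint passes its speed limit or range.

ROBOT

A 7-joint arm with a two-finger parallel gripper is mounted at the origin on the work surface. World frame = base frame: x ahead of the robot, y to its left, z up, the work surface at z = 0. Lengths are in m, angles in degrees, forces in N, time in s.
With the tool pointing down it reaches from about 0.425 to 0.875 m from the base axis. Payload 4.7 kg.
Tool frame: the origin (TCP) lies at the very end of the fingers, on their centre line; the grasp point (between the pads) lies 19 mm behind it (env.grasp_offset is the distance from the TCP to the grasp point, in m); z points along the fingers, y is the line along which they close (so a half turn about z gives the same grasp; the last joint's range is limited). The gripper opens to 87 mm and grips with 3 to 60 N. Pads are 19 mm wide; open, the fingers measure 117 mm over their backs; the gripper's body (75 mm by 190 mm) begins 51 mm behind the grasp point.
Start: joints at [65.094, 18.392, -4.016, 83.108, 1.295, 78.541, -3.26], TCP at [0.282, -0.586, 0.223] pointing down, gripper open.
Joint ranges: [-163.93, 163.93], [-17.29, 119.83], [-79.2, 71.16], [3.27, 140.29], [-89.18, 269.18], [5.43, 117.66], [-154.24, 154.24]. Speed limits (degrees/s): [147.25, 147.25, 180, 180, 180, 180, 180].

INTERFACE

Orientations are given as [roll, pitch, yaw] about the fixed x, y, z axes, in that order (R = Rz(yaw) Ry(pitch) Rx(roll)).
In Python, from cell import env gives the robot as it stands. The module is installed in compiled form; this text tells all that it offers.
- The arm moves only by the tool drive_tool, never from a script. Its argument "moves" is one flat list of numbers, 5 for each row, row after row: the shift along the tool's x, y, z in units of 40 mm (1.0 is 40 mm), then the turn about the tool's z in units of 10 degrees (1.0 is 10 degrees), then the finger opening in mm, from 0 to 87. A call has 1 to 5 rows; each row is the pose to reach, as a shift and turn from the pose commanded when the call began, along the tool's axes at that moment; what a row does not reach only later rows make up. A row lasts 1/8 s, in which the tool goes at most 62.5 mm and 10.7 degrees, less where a joint would pass 70% of its speed; a pose out of reach is approached as far as the arm can. A call with a gripper value outside its range is refused whole. The fingers move at their own pace and stop on an object; "squeeze" is the grip in N (left out, the last holds). Time passes only in rows, so rows that repeat a pose let the fingers close. It gives the time, the measured TCP pose, the force, the opening and the grip force at its end, in the units of the state.
- env.get_obs(): the state, without advancing time (a new reading comes with each control period).
- env.read_camera(name): name is "scene" or "top" or "wrist"; returns (picture, depth): 384x512x3 uint8, red, green, blue; 384x512 float32, m along the optical axis (not along the pixel's ray), 0 where there is no reading.
- env.camera_model(name): a dict with "K" (3x3 intrinsics, pixels), "rvec" (rotation vector, rad) and "tvec" (3), from world to camera coordinates, as OpenCV has them; the wrist camera has in their place "tool_from_camera" (4x4, takes a point from camera to tool coordinates, whose origin is the TCP and whose axes are the flange's). Camera axes: x right, y down, z forward; pixel columns grow to the right and rows downward; lengths in m; the calibration is good to about 2 mm. A picture is of the moment at which its call begins: read the wrist's pose just before it. camera_model takes no time and is no camera call.
- env.sign_off(): hands the job in; it is judged then, once.
The state is a dict: "time_s": time; "qpos": joint angles; "joint_velocities": joint speeds; "effort": joint torques, N m; "tool_pos": TCP position; "tool_rot": TCP orientation; "force": force on the tool from outside, world axes, zero at the start; "wrist_torque": the same for the moment, N m; "grip_width": finger opening in m; "grasp_force": force on a finger pad.
Only numpy, scipy, OpenCV 4.12 (cv2) and the standard library are available. Lean on these libraries where they do the work, as an engineer would, in place of code of your own. Each camera call takes 0.05 s, during which the arm holds its last target. There are 200 camera calls.

## Working session

There is one attempt and no reset: what is moved stays moved. The work goes in short steps, Python scripts to look and compute and a tool call to move; the robot and the scene stay as the last step left them, time stands still between calls to the robot, and variables do not carry over. Pictures are saved under pics/ and viewed, at most 10 in all, crops included, and the job is handed in when it is done.

Besides the shell and the picture viewer there is one more tool, called after "Request:" in YAML: its name, and indented under it one key for each argument. drive_tool: Moves the arm, as the interface text tells. Its arguments: {"type":"object","properties":{"moves":{"type":"array","items":{"type":"number"}},"squeeze":{"type":"number"}},"required":["moves"]}

```bash
mkdir -p pics
cat > h.py <<'E'
import numpy as np, cv2
from cell import env
from scipy.spatial.transform import Rotation as Ro
def T(name,obs=None):
    m=env.camera_model(name)
    if 'rvec' in m:
        R=cv2.Rodrigues(np.array(m['rvec'],float))[0]; t=np.array(m['tvec'],float).ravel()
        return np.array(m['K']),R.T,-R.T@t
    A=np.array(m['tool_from_camera']); R=Ro.from_euler('xyz',obs['tool_rot'],degrees=True).as_matrix()
    return np.array(m['K']),R@A[:3,:3],R@A[:3,3]+np.array(obs['tool_pos'])
def cloud(name):
    o=env.get_obs(); im,d=env.read_camera(name); K,R,c=T(name,o)
    v,u=np.mgrid[:384,:512]; r=np.stack([(u-K[0,2])/K[0,0],(v-K[1,2])/K[1,1],np.ones_like(u)],-1)
    P=(r*d[...,None])@R.T+c; P[d==0]=np.nan
    return im,d,P
E
python3 - <<'E'
from h import *
o=env.get_obs(); print(o)
for n in ('scene','top'):
    im,d,P=cloud(n); np.savez(n+'.npz',im=im,P=P); cv2.imwrite(f'pics/{n}.png',im[...,::-1]); print(n,T(n))
E
```

```text
{'time_s': 0.0, 'qpos': array([65.09276447, 18.43905856, -4.01537767, 83.17421427,  1.29408968,
       78.54117173, -3.2602708 ]), 'joint_velocities': array([-0.01679416,  0.13231899,  0.03108342, -0.06307247,  0.00043341,
        0.06182755, -0.04074797]), 'effort': array([ 1.23950493e-03, -4.91287851e+01, -4.03015343e-01, -3.12522840e+01,
       -6.39176066e-02,  4.36769729e-02,  1.66521213e-04]), 'tool_pos': array([ 0.28175101, -0.58514909,  0.22146753]), 'tool_rot': array([-1.79890747e+02,  4.90796738e-03,  2.57163762e+01]), 'force': array([-0.90187161, -0.29601599,  0.05075773]), 'wrist_torque': array([-0.03301636,  0.0112531 , -0.02971118]), 'grasp_force': 0.0, 'grip_width': 0.08686457405676692}
scene (array([[429.23768087,   0.        , 252.12307258],
       [  0.        , 429.23768087, 196.75152595],
       [  0.        ,   0.        ,   1.        ]]), array([[-0.94999879, -0.29500928,  0.10233196],
       [-0.31225162,  0.89636409, -0.31469087],
       [ 0.00111003, -0.33090927, -0.94366192]]), array([0.37188721, 0.41191113, 1.45006952]))
top (array([[498.17587683,   0.        , 256.01281734],
       [  0.        , 498.17587683, 196.09981182],
       [  0.        ,   0.        ,   1.        ]]), array([[ 1.66828954e-02, -9.97538311e-01,  6.81101969e-02],
       [-9.99860408e-01, -1.67068174e-02,  2.18413504e-04],
       [ 9.20028781e-04, -6.81043330e-02, -9.97677780e-01]]), array([ 4.16790619e-01, -1.66164675e-03,  1.79139627e+00]))
```

View pics/scene.png

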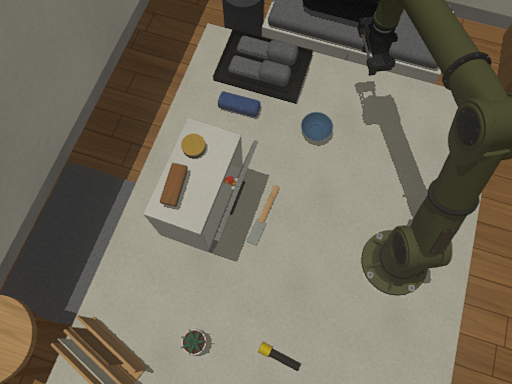

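View pics/top.png

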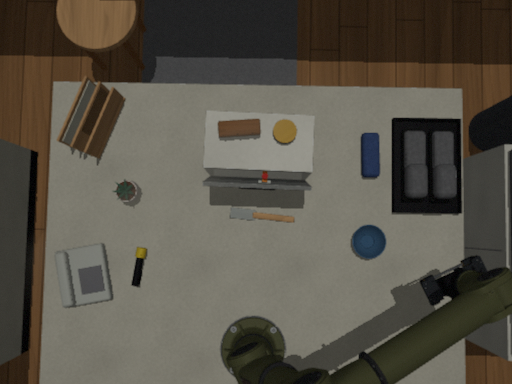

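The scene view shows the cabinet with the flap ajar and the red button at about (230,180). In the top view the button is near (265,176), the cabinet top spans columns 205–314 and the flap edge is near row 183. Next I'll measure these.

Run:
```python
from h import *
for n in ('scene','top'):
    z=np.load(n+'.npz'); im,P=z['im'],z['P']; h=cv2.cvtColor(im,cv2.COLOR_RGB2HSV)
    box=(P[...,0]>.4)&(P[...,0]<.95)&(abs(P[...,1])<.3)
    red=((h[...,0]<4)|(h[...,0]>176))&(h[...,1]>170)&(h[...,2]>90)&box
    v,u=np.nonzero(red); print(n,'red',len(u),u.mean(),v.mean(),np.nanmedian(P[red],0))
    for a in zip(u,v): print(a,P[a[1],a[0]].round(3),end=' ')
    print()
    top=(abs(P[...,2]-.25)<.008)&box&(h[...,1]<40)
    cnt=max(cv2.findContours(top.astype(np.uint8),0,1)[0],key=cv2.contourArea)
    q=cv2.boxPoints(cv2.minAreaRect(P[cnt[:,0,1],cnt[:,0,0],:2].astype(np.float32))); print('top',q.round(4),np.nanmedian(P[top],0))
    fl=(P[...,2]>.215)&(P[...,2]<.243)&box&(P[...,0]<q[:,0].min()+.03)
    pts=P[fl]; print('flap',len(pts)); 
    if len(pts): print(np.nanpercentile(pts,[2,50,98],axis=0).round(4)); print(np.polyfit(pts[:,1],pts[:,0],1))
z=np.load('top.npz');im=z['im'];cv2.imwrite('pics/crop.png',cv2.resize(im[100:215,190:330,::-1],None,fx=5.5,fy=5,interpolation=2)[:,:790])
```

```text
scene red 20 229.2 178.5 [ 0.58738534 -0.02509178  0.24007144]
(np.int64(229), np.int64(176)) [ 0.591 -0.033  0.239] (np.int64(228), np.int64(177)) [ 0.592 -0.028  0.242] (np.int64(229), np.int64(177)) [ 0.59  -0.031  0.236] (np.int64(230), np.int64(177)) [ 0.588 -0.033  0.235] (np.int64(231), np.int64(177)) [ 0.585 -0.035  0.233] (np.int64(227), np.int64(178)) [ 0.594 -0.025  0.242] (np.int64(228), np.int64(178)) [ 0.591 -0.025  0.243] (np.int64(229), np.int64(178)) [ 0.588 -0.027  0.241] (np.int64(230), np.int64(178)) [ 0.586 -0.028  0.241] (np.int64(231), np.int64(178)) [ 0.582 -0.027  0.245] (np.int64(227), np.int64(179)) [ 0.594 -0.024  0.234] (np.int64(228), np.int64(179)) [ 0.591 -0.025  0.235] (np.int64(229), np.int64(179)) [ 0.587 -0.023  0.242] (np.int64(230), np.int64(179)) [ 0.586 -0.027  0.234] (np.int64(231), np.int64(179)) [ 0.581 -0.025  0.241] (np.int64(228), np.int64(180)) [ 0.59  -0.022  0.235] (np.int64(229), np.int64(180)) [ 0.586 -0.02   0.242] (np.int64(230), np.int64(180)) [ 0.584 -0.022  0.24 ] (np.int64(231), np.int64(180)) [ 0.58  -0.022  0.242] (np.int64(2
[... 950 characters left out ...]
nt64(176)) [ 0.586 -0.028  0.241] (np.int64(266), np.int64(176)) [ 0.586 -0.031  0.245] (np.int64(263), np.int64(177)) [ 0.583 -0.022  0.239] (np.int64(264), np.int64(177)) [ 0.583 -0.025  0.238] (np.int64(265), np.int64(177)) [ 0.584 -0.029  0.235] (np.int64(266), np.int64(177)) [ 0.583 -0.031  0.244] (np.int64(263), np.int64(178)) [ 0.58  -0.022  0.241] (np.int64(264), np.int64(178)) [ 0.58  -0.025  0.242] (np.int64(265), np.int64(178)) [ 0.579 -0.028  0.248] 
top [[ 0.5984 -0.1757]
 [ 0.7801 -0.181 ]
 [ 0.7901  0.1597]
 [ 0.6084  0.165 ]] [ 0.66928112 -0.01350199  0.25020537]
flap 353
[[ 0.5448 -0.1663  0.2168]
 [ 0.5645 -0.0227  0.2389]
 [ 0.6212  0.1562  0.2429]]
[0.03051066 0.57347027]
```

View pics/crop.png

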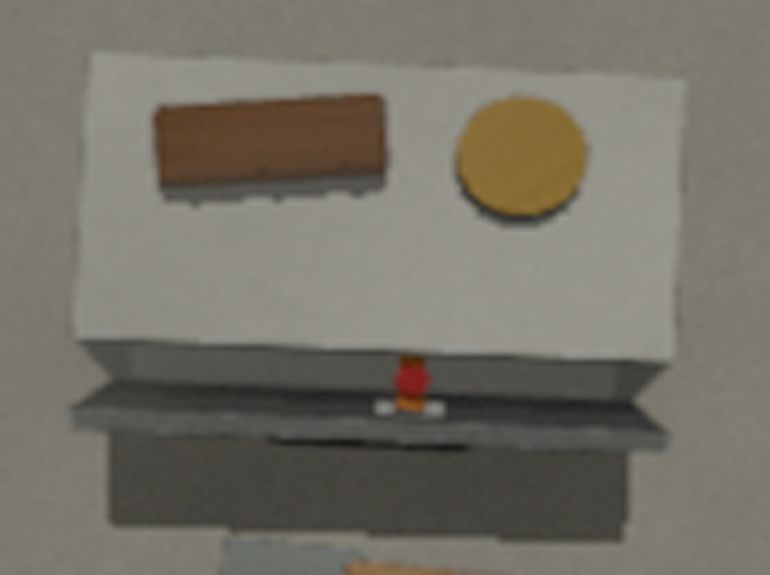

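The button is at about (0.586, -0.025, 0.24), the cabinet front edge is at x≈0.603 there, and the cabinet yaw is about -1.65°. I'll use closed fingers with their closing axis along x: they are 30 mm deep in the gap, so they press the button and carry the flap together. Up first, then across.

Request:
drive_tool:
  moves: [0,0,-1.5,0,40,0,0,-3,-1,0,1.3,-0.95,-3.4,-2,0,2.6,-1.9,-3.4,-3,0,3.9,-2.85,-3.4,-4,0]
  squeeze: 10

```text
time_s: 0.72
tool_pos: [0.3703, -0.4201, 0.3585]
tool_rot: [180.0, 0.0, 66.0]
force: [0.6, 0.4, 0.1]
grip_width: 0.0448
grasp_force: 0.0
```

Run:
```python
from h import *
o=env.get_obs(); print(o['tool_pos'],o['tool_rot'],o['qpos'],o['force'],o['grip_width']); print(env.camera_model('wrist'))
t=np.array([.58,-.025,.36])-o['tool_pos']; R=Ro.from_euler('xyz',o['tool_rot'],degrees=True).as_matrix(); print(R.T@t/.04)
```

```text
[ 0.37027382 -0.42012086  0.35849585] [1.79986073e+02 2.53210582e-03 6.60263230e+01] [ 58.53643177   6.2441732  -13.96197007  82.49335058   1.5016916
  91.43113945  20.7182821 ] [0.59953471 0.44345746 0.13417259] 0.044759314760827604
{'K': array([[320.23746809,   0.        , 256.4328674 ],
       [  0.        , 320.23746809, 190.94093151],
       [  0.        ,   0.        ,   1.        ]]), 'tool_from_camera': array([[ 2.75034378e-05, -9.65642910e-01, -2.59872604e-01,
         6.98859863e-02],
       [ 9.99999929e-01,  1.24100234e-04, -3.55301303e-04,
        -4.68818162e-04],
       [ 3.75344435e-04, -2.59872576e-01,  9.65642845e-01,
        -1.63025478e-01],
       [ 0.00000000e+00,  0.00000000e+00,  0.00000000e+00,
         1.00000000e+00]])}
[11.15624713  0.77724157 -0.03790791]
```

Request:
drive_tool:
  moves: [1.4,0.1,0,-0.5,0,2.8,0.2,0,-1,0,4.2,0.3,0,-1.5,0,5.6,0.4,0,-2,0,7,0.5,0,-2.24,0]

```text
time_s: 1.35
tool_pos: [0.5033, -0.1733, 0.3583]
tool_rot: [-180.0, 0.0, 88.2]
force: [0.2, 0.2, -0.1]
grip_width: 0.0019
grasp_force: 0.0
```

Run:
```python
from h import *
o=env.get_obs(); print(o['tool_pos'],o['tool_rot'],o['grip_width'])
t=np.array([.58,-.025,.36])-o['tool_pos']; R=Ro.from_euler('xyz',o['tool_rot'],degrees=True).as_matrix(); print(R.T@t/.04)
```

```text
[ 0.50330091 -0.17326459  0.35825588] [-1.79981755e+02  1.75849058e-02  8.81977149e+01] 0.0018903642439104397
[ 3.76507337  1.79993908 -0.04533165]
```

Request:
drive_tool:
  moves: [1.3,0.6,0,0,0,2.6,1.2,0,0,0,3.77,1.8,0,0,0,3.77,1.8,0,0,0,3.77,1.8,0,0,0]

```text
time_s: 1.98
tool_pos: [0.5796, -0.0273, 0.3579]
tool_rot: [-179.9, 0.0, 88.1]
force: [-0.7, -0.4, -1.0]
grip_width: 0.0004
grasp_force: 0.0
```

Run:
```python
from h import *
o=env.get_obs(); print(o['tool_pos'],o['tool_rot'],o['grip_width'],o['force'])
im,d,P=cloud('wrist'); np.savez('w.npz',im=im,P=P); cv2.imwrite('pics/w1.png',im[...,::-1])
h=cv2.cvtColor(im,cv2.COLOR_RGB2HSV)
red=((h[...,0]<4)|(h[...,0]>176))&(h[...,1]>170)&(h[...,2]>60)
n,l,s,c=cv2.connectedComponentsWithStats(red.astype(np.uint8)); k=1+s[1:,4].argmax(); m=l==k
print(s[k],c[k],np.nanpercentile(P[m],[5,50,95],axis=0).round(4))
```

```text
[ 0.57957496 -0.02732395  0.35794847] [-1.79930202e+02  4.10658563e-02  8.80978350e+01] 0.00041101552316242975 [-0.72023514 -0.39164563 -0.97625876]
[256 176  21  21 331] [265.50755287 186.01208459] [[ 0.5791 -0.0361  0.24  ]
 [ 0.5867 -0.0281  0.2412]
 [ 0.5943 -0.0206  0.2424]]
```

View pics/w1.png

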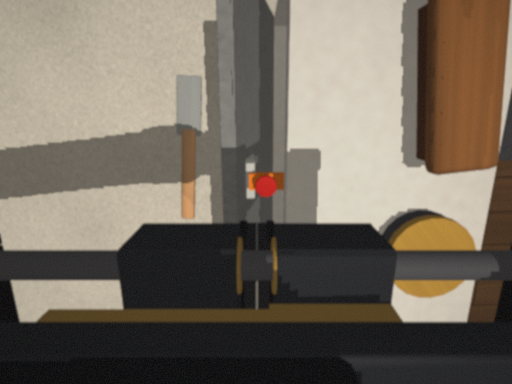

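The button is at pixel (265,186). The cabinet's front edge is near column 288 and the flap's upper edge spans about columns 220–236. I'll measure the gap from depth.

Run:
```python
from h import *
z=np.load('w.npz'); P=z['P']; im=z['im']
for r in (110,140,165,205):
    print(r); 
    for c in range(214,296,3): print(c,P[r,c].round(3)[[0,2]],int(im[r,c].mean()),end=' | ')
    print()
```

```text
110
214 [0.513 0.001] 102 | 217 [ 0.518 -0.001] 106 | 220 [0.55  0.244] 116 | 223 [0.553 0.244] 129 | 226 [0.555 0.246] 128 | 229 [0.558 0.247] 127 | 232 [0.56  0.247] 124 | 235 [0.563 0.244] 94 | 238 [0.565 0.237] 90 | 241 [0.567 0.225] 89 | 244 [0.569 0.214] 89 | 247 [0.571 0.201] 87 | 250 [0.574 0.186] 89 | 253 [0.577 0.171] 85 | 256 [0.58  0.154] 89 | 259 [0.583 0.136] 71 | 262 [0.587 0.114] 66 | 265 [0.591 0.093] 68 | 268 [0.596 0.069] 67 | 271 [0.601 0.039] 66 | 274 [0.607 0.012] 114 | 277 [0.612 0.015] 118 | 280 [0.616 0.013] 118 | 283 [0.621 0.013] 120 | 286 [0.606 0.239] 107 | 289 [0.607 0.25 ] 198 | 292 [0.61 0.25] 205 | 295 [0.612 0.252] 205 | 
140
214 [0.51 0.  ] 103 | 217 [0.515 0.   ] 105 | 220 [0.52 0.  ] 107 | 223 [0.551 0.244] 127 | 226 [0.554 0.245] 129 | 229 [0.557 0.246] 130 | 232 [0.559 0.245] 129 | 235 [0.562 0.247] 116 | 238 [0.564 0.24 ] 88 | 241 [0.566 0.228] 88 | 244 [0.568 0.216] 90 | 247 [nan nan] 90 | 250 [0.573 0.188] 92 | 253 [0.576 0.172] 91 | 256 [0.579 0.155] 89 | 259 [0.582 0.135] 74 | 262 [0.586 0.114] 67 | 265 [0.59  0.091] 64 | 268 [0.595 0.068] 
[... 840 characters left out ...]
0.61  0.251] 119 | 295 [0.612 0.25 ] 119 | 
205
214 [0.503 0.003] 106 | 217 [0.508 0.002] 104 | 220 [0.513 0.001] 103 | 223 [0.548 0.245] 83 | 226 [0.551 0.245] 79 | 229 [0.553 0.245] 75 | 232 [0.556 0.245] 76 | 235 [0.559 0.248] 76 | 238 [0.561 0.242] 71 | 241 [0.563 0.232] 69 | 244 [0.565 0.219] 67 | 247 [0.568 0.206] 67 | 250 [0.57  0.192] 68 | 253 [0.573 0.176] 87 | 256 [0.576 0.156] 89 | 259 [0.58  0.136] 82 | 262 [0.584 0.117] 68 | 265 [0.588 0.091] 71 | 268 [0.593 0.064] 69 | 271 [0.599 0.031] 74 | 274 [0.604 0.013] 116 | 277 [0.609 0.011] 116 | 280 [0.614 0.012] 115 | 283 [0.619 0.012] 109 | 286 [0.604 0.25 ] 113 | 289 [0.607 0.25 ] 119 | 292 [0.61 0.25] 120 | 295 [0.612 0.252] 118 |
```

The gap runs from x≈0.561 to 0.605, and the button's centre is (0.586, -0.028), so I'll aim for x≈0.585. Descending to just above it.

Request:
drive_tool:
  moves: [-0.02,0.14,0.5,0,0,-0.02,0.14,1.3,0,0,-0.02,0.14,2.1,0,0,-0.02,0.14,2.5,0,0,-0.02,0.14,2.5,0,0]

```text
time_s: 2.65
tool_pos: [0.5846, -0.0284, 0.2571]
tool_rot: [-179.9, 0.0, 88.0]
force: [0.4, -0.6, -0.1]
grip_width: 0.0009
grasp_force: 0.0
```

Request:
drive_tool:
  moves: [0,0,0.05,0,0,0,0,0.1,0,0,0,0,0.15,0,0,0,0,0.2,0,0,0,0,0.2,0,0]

```text
time_s: 3.28
tool_pos: [0.5853, -0.0276, 0.2504]
tool_rot: [-180.0, 0.0, 88.1]
force: [-0.2, -0.3, 0.3]
grip_width: 0.0005
grasp_force: 0.0
```

Request:
drive_tool:
  moves: [0,0,0.04,0,0,0,0,0.08,0,0,0,0,0.12,0,0,0,0,0.12,0,0]

```text
time_s: 3.78
tool_pos: [0.5853, -0.0276, 0.2455]
tool_rot: [-180.0, 0.0, 88.1]
force: [0.4, -0.5, 0.5]
grip_width: 0.0008
grasp_force: 0.0
```

Request:
drive_tool:
  moves: [0,0,0.02,0,0,0,0,0.04,0,0,0,0,0.04,0,0]

```text
time_s: 4.15
tool_pos: [0.5854, -0.0275, 0.2441]
tool_rot: [-180.0, 0.0, 88.1]
force: [0.0, -0.5, 0.2]
grip_width: 0.0
grasp_force: 0.0
```

Request:
drive_tool:
  moves: [0,0,0.02,0,0,0,0,0.04,0,0,0,0,0.04,0,0]

```text
time_s: 4.53
tool_pos: [0.5854, -0.0275, 0.2424]
tool_rot: [-180.0, 0.0, 88.1]
force: [-0.4, -0.3, 0.4]
grip_width: 0.0005
grasp_force: 0.0
```

Request:
drive_tool:
  moves: [0,0,0.025,0,0,0,0,0.025,0,0]

```text
time_s: 4.78
tool_pos: [0.5853, -0.0276, 0.2414]
tool_rot: [-180.0, 0.0, 88.1]
force: [0.0, -1.3, -0.7]
grip_width: 0.0007
grasp_force: 0.0
```

Request:
drive_tool:
  moves: [0,0,0.025,0,0,0,0,0.025,0,0]

```text
time_s: 5.03
tool_pos: [0.5855, -0.0276, 0.2409]
tool_rot: [180.0, 0.0, 88.1]
force: [-0.2, -0.8, 1.7]
grip_width: 0.0003
grasp_force: 1.1
```

Request:
drive_tool:
  moves: [0,0,0.025,0,0,0,0,0.025,0,0]

```text
time_s: 5.28
tool_pos: [0.5856, -0.0276, 0.2399]
tool_rot: [180.0, 0.0, 88.1]
force: [-0.3, -0.1, 4.0]
grip_width: 0.0006
grasp_force: 1.9
```

Contact with the button is at z≈0.241. Pressing on gradually.

Request:
drive_tool:
  moves: [0,0,0.04,0,0,0,0,0.08,0,0,0,0,0.12,0,0,0,0,0.16,0,0,0,0,0.16,0,0]

```text
time_s: 5.9
tool_pos: [0.5855, -0.0275, 0.2333]
tool_rot: [180.0, 0.0, 88.1]
force: [-0.3, 0.0, 6.0]
grip_width: 0.0005
grasp_force: 2.9
```

Request:
drive_tool:
  moves: [0,0,0.025,0,0,0,0,0.05,0,0,0,0,0.05,0,0]

```text
time_s: 6.28
tool_pos: [0.5855, -0.0276, 0.2315]
tool_rot: [180.0, 0.0, 88.1]
force: [-0.6, 0.2, 6.1]
grip_width: 0.0004
grasp_force: 3.2
```

Request:
drive_tool:
  moves: [0,0,0.02,0,0,0,0,0.035,0,0,0,0,0.035,0,0]

```text
time_s: 6.65
tool_pos: [0.5855, -0.0275, 0.2302]
tool_rot: [180.0, 0.0, 88.1]
force: [-2.0, -0.5, 6.7]
grip_width: 0.0006
grasp_force: 3.4
```

Request:
drive_tool:
  moves: [0,-0.04,0,0,0,0,-0.08,0,0,0,0,-0.12,0,0,0,0,-0.12,0,0,0]

```text
time_s: 7.15
tool_pos: [0.5823, -0.0275, 0.2309]
tool_rot: [179.7, 0.0, 88.1]
force: [1.8, 0.1, 6.5]
grip_width: 0.0005
grasp_force: 3.2
```

Request:
drive_tool:
  moves: [0,-0.04,0.01,0,0,0,-0.08,0.02,0,0,0,-0.12,0.02,0,0,0,-0.16,0.02,0,0,0,-0.16,0.02,0,0]

```text
time_s: 7.78
tool_pos: [0.5759, -0.0273, 0.2301]
tool_rot: [179.7, 0.0, 88.1]
force: [2.3, -0.3, 6.6]
grip_width: 0.0006
grasp_force: 3.2
```

Request:
drive_tool:
  moves: [0,-0.04,0,0,0,0,-0.08,0,0,0,0,-0.12,0,0,0,0,-0.16,0,0,0,0,-0.16,0,0,0]

```text
time_s: 8.4
tool_pos: [0.5694, -0.0271, 0.23]
tool_rot: [179.8, 0.0, 88.1]
force: [1.7, -0.2, 7.1]
grip_width: 0.0006
grasp_force: 3.1
```

Run:
```python
from h import *
im,d,P=cloud('wrist'); np.savez('w2.npz',im=im,P=P); cv2.imwrite('pics/w2.png',im[...,::-1])
for r in (60,110,165):
    for c in range(190,300,4): print(c,P[r,c].round(3)[[0,2]],end=' | ')
    print()
```

```text
190 [0.542 0.241] | 194 [0.544 0.241] | 198 [0.546 0.243] | 202 [0.547 0.241] | 206 [0.548 0.236] | 210 [0.55  0.232] | 214 [0.551 0.227] | 218 [0.552 0.221] | 222 [0.554 0.216] | 226 [0.555 0.21 ] | 230 [0.557 0.204] | 234 [0.559 0.197] | 238 [0.561 0.189] | 242 [0.563 0.181] | 246 [0.565 0.173] | 250 [0.568 0.164] | 254 [0.57  0.154] | 258 [0.573 0.143] | 262 [0.577 0.131] | 266 [0.58  0.118] | 270 [0.584 0.103] | 274 [0.588 0.086] | 278 [0.593 0.069] | 282 [0.599 0.049] | 286 [0.605 0.025] | 290 [0.61  0.012] | 294 [0.615 0.014] | 298 [0.619 0.013] | 
190 [0.54  0.242] | 194 [0.542 0.241] | 198 [0.544 0.243] | 202 [0.546 0.243] | 206 [0.547 0.239] | 210 [0.548 0.234] | 214 [0.55  0.228] | 218 [0.551 0.225] | 222 [0.553 0.218] | 226 [0.554 0.212] | 230 [0.556 0.205] | 234 [0.558 0.2  ] | 238 [0.56  0.191] | 242 [0.562 0.183] | 246 [0.564 0.174] | 250 [0.567 0.165] | 254 [0.569 0.155] | 258 [0.572 0.142] | 262 [0.575 0.131] | 266 [0.579 0.118] | 270 [0.583 0.102] | 274 [0.588 0.087] | 278 [0.593 0.066] | 282 [0.598 0.044] | 286 [0.605 0.021] | 290 [0.61  0.014] | 294 [0.615 0.013] | 298 [0.619 0.012] | 
190 [0.538 0.242] | 194 [0.54  0.241] | 198 [0.542 0.243] | 202 [0.544 0.243] | 206 [0.546 0.241] | 210 [0.547 0.235] | 214 [0.548 0.231] | 218 [0.55  0.227] | 222 [0.551 0.221] | 226 [0.553 0.214] | 230 [0.554 0.209] | 234 [0.556 0.2  ] | 238 [0.558 0.194] | 242 [0.56  0.186] | 246 [0.563 0.176] | 250 [0.565 0.165] | 254 [0.568 0.156] | 258 [0.571 0.144] | 262 [0.574 0.131] | 266 [0.578 0.118] | 270 [0.582 0.1  ] | 274 [0.587 0.082] | 278 [0.592 0.061] | 282 [0.598 0.04 ] | 286 [0.605 0.012] | 290 [0.61  0.013] | 294 [0.614 0.014] | 298 [0.619 0.012] |
```

View pics/w2.png

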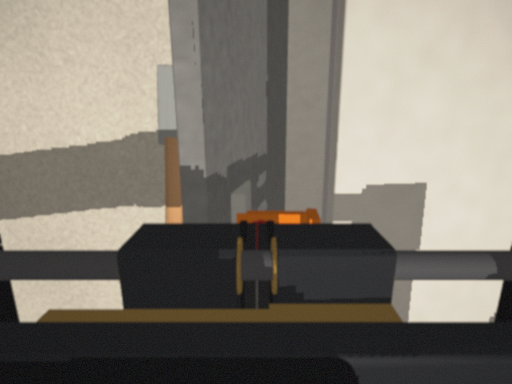

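The wrist view shows the hook arm at columns 237–318, with its tip now in front of the rail at about column 330. The flap edge has moved about 15 mm outwards. I'll carry it further.

Request:
drive_tool:
  moves: [0,-0.08,0.01,0,0,0,-0.16,0.02,0,0,0,-0.24,0.03,0,0,0,-0.32,0.04,0,0,0,-0.4,0.05,0,0]

```text
time_s: 9.07
tool_pos: [0.5533, -0.0266, 0.2279]
tool_rot: [179.8, 0.0, 88.1]
force: [1.6, -0.5, 6.2]
grip_width: 0.0006
grasp_force: 3.0
```

Request:
drive_tool:
  moves: [0,-0.08,0.01,0,0,0,-0.16,0.02,0,0,0,-0.24,0.03,0,0,0,-0.32,0.04,0,0,0,-0.4,0.05,0,0]

```text
time_s: 9.7
tool_pos: [0.5369, -0.0261, 0.2257]
tool_rot: [179.8, 0.0, 88.1]
force: [1.1, 0.2, 5.1]
grip_width: 0.0007
grasp_force: 2.7
```

```bash
cat > fl.py <<'E'
from h import *
o=env.get_obs(); print(o['tool_pos'],o['force'])
im,d,P=cloud('wrist')
for r in (20,90,165):
    a=P[r]; ok=(a[:,2]>.10)&(a[:,0]<.6); i=np.where(ok)[0]; 
    print(r,[tuple(a[c].round(3)) for c in i[::12]])
E
python3 fl.py
```

```text
[ 0.53693131 -0.02614598  0.22566041] [1.07942743 0.20687616 5.1235472 ]
20 [(np.float64(0.502), np.float64(0.083), np.float64(0.225)), (np.float64(0.508), np.float64(0.082), np.float64(0.229)), (np.float64(0.514), np.float64(0.082), np.float64(0.23)), (np.float64(0.519), np.float64(0.084), np.float64(0.22)), (np.float64(0.523), np.float64(0.086), np.float64(0.208)), (np.float64(0.529), np.float64(0.089), np.float64(0.197)), (np.float64(0.535), np.float64(0.092), np.float64(0.182)), (np.float64(0.543), np.float64(0.096), np.float64(0.165)), (np.float64(0.551), np.float64(0.1), np.float64(0.146)), (np.float64(0.562), np.float64(0.105), np.float64(0.121))]
90 [(np.float64(0.501), np.float64(0.052), np.float64(0.226)), (np.float64(0.507), np.float64(0.052), np.float64(0.228)), (np.float64(0.513), np.float64(0.052), np.float64(0.23)), (np.float64(0.518), np.float64(0.052), np.float64(0.22)), (np.float64(0.523), np.float64(0.052), np.float64(0.208)), (np.float64(0.529), np.float64(0.053), np.float64(0.194)), (np.float64(0.535), np.float64(0.053), np.float64(0.179)), (np.float64(0.543), np.float64(0.054), np.float64(0.161)), (np.float64(0.553), np.float64(0.054), np.float64(0.14)), (np.float64(0.564), np.float64(0.055), np.float64(0.113))]
165 [(np.float64(0.5), np.float64(0.015), np.float64(0.227)), (np.float64(0.506), np.float64(0.016), np.float64(0.228)), (np.float64(0.513), np.float64(0.016), np.float64(0.229)), (np.float64(0.517), np.float64(0.014), np.float64(0.219)), (np.float64(0.523), np.float64(0.011), np.float64(0.208)), (np.float64(0.529), np.float64(0.008), np.float64(0.191)), (np.float64(0.536), np.float64(0.005), np.float64(0.174)), (np.float64(0.545), np.float64(0.001), np.float64(0.155)), (np.float64(0.556), np.float64(-0.004), np.float64(0.13))]
```

The flap is at about 0.40 rad and past the hook. I'll lift off, shift sideways clear of the guide block, and push the panel further.

Request:
drive_tool:
  moves: [0,0,-0.5,0,0,0,0,-1,0,0,0.5,0.2,-1,0,0,1.2,0.4,-1,0,0,1.6,0.5,-1,0,0]

```text
time_s: 10.38
tool_pos: [0.5577, 0.0389, 0.264]
tool_rot: [-179.9, -0.0, 88.2]
force: [-0.6, 0.3, -0.5]
grip_width: 0.0005
grasp_force: 0.0
```

Request:
drive_tool:
  moves: [0,0,0,0,0,0,0,0,0,0]

```text
time_s: 10.62
tool_pos: [0.5577, 0.0361, 0.2645]
tool_rot: [-180.0, 0.1, 88.0]
force: [0.3, -1.5, 1.1]
grip_width: 0.0008
grasp_force: 0.0
```

```bash
python3 fl.py
```

```text
[0.5577192  0.03606687 0.2644867 ] [ 0.27679147 -1.52179218  1.08221964]
20 [(np.float64(0.503), np.float64(0.155), np.float64(0.226)), (np.float64(0.51), np.float64(0.154), np.float64(0.227)), (np.float64(0.517), np.float64(0.154), np.float64(0.227)), (np.float64(0.521), np.float64(0.157), np.float64(0.214)), (np.float64(0.527), np.float64(0.159), np.float64(0.203)), (np.float64(0.533), np.float64(0.162), np.float64(0.19)), (np.float64(0.54), np.float64(0.165), np.float64(0.174))]
90 [(np.float64(0.502), np.float64(0.117), np.float64(0.226)), (np.float64(0.51), np.float64(0.116), np.float64(0.228)), (np.float64(0.516), np.float64(0.116), np.float64(0.224)), (np.float64(0.522), np.float64(0.117), np.float64(0.213)), (np.float64(0.527), np.float64(0.117), np.float64(0.2)), (np.float64(0.534), np.float64(0.117), np.float64(0.185)), (np.float64(0.541), np.float64(0.118), np.float64(0.169)), (np.float64(0.55), np.float64(0.118), np.float64(0.148)), (np.float64(0.56), np.float64(0.119), np.float64(0.126))]
165 [(np.float64(0.501), np.float64(0.071), np.float64(0.227)), (np.float64(0.509), np.float64(0.071), np.float64(0.229)), (np.float64(0.516), np.float64(0.07), np.float64(0.223)), (np.float64(0.521), np.float64(0.068), np.float64(0.211)), (np.float64(0.527), np.float64(0.065), np.float64(0.196)), (np.float64(0.535), np.float64(0.062), np.float64(0.181)), (np.float64(0.543), np.float64(0.058), np.float64(0.161)), (np.float64(0.552), np.float64(0.053), np.float64(0.138)), (np.float64(0.564), np.float64(0.048), np.float64(0.112))]
```

Request:
drive_tool:
  moves: [0,0,0.6,0,0,0,0,1.2,0,0,0,0,1.48,0,0,0,-0.2,1.48,0,0,0,-0.4,1.48,0,0]

```text
time_s: 11.3
tool_pos: [0.5418, 0.0379, 0.2066]
tool_rot: [179.9, 0.0, 88.1]
force: [0.6, 0.7, 0.2]
grip_width: 0.0003
grasp_force: 0.0
```

Request:
drive_tool:
  moves: [0,-0.2,0.05,0,0,0,-0.4,0.15,0,0,0,-0.6,0.26,0,0,0,-0.8,0.38,0,0,0,-0.8,0.38,0,0]

```text
time_s: 11.92
tool_pos: [0.5085, 0.0389, 0.1896]
tool_rot: [-179.9, 0.0, 88.1]
force: [0.3, -0.3, 0.3]
grip_width: 0.0005
grasp_force: 0.0
```

```bash
python3 fl.py
```

```text
[0.50847251 0.03887836 0.18964221] [ 0.26537241 -0.31884517  0.25145821]
20 [(np.float64(0.475), np.float64(0.144), np.float64(0.208)), (np.float64(0.48), np.float64(0.143), np.float64(0.212)), (np.float64(0.486), np.float64(0.142), np.float64(0.215)), (np.float64(0.49), np.float64(0.143), np.float64(0.209)), (np.float64(0.494), np.float64(0.144), np.float64(0.204)), (np.float64(0.499), np.float64(0.145), np.float64(0.197)), (np.float64(0.504), np.float64(0.147), np.float64(0.187)), (np.float64(0.509), np.float64(0.149), np.float64(0.179)), (np.float64(0.515), np.float64(0.151), np.float64(0.17)), (np.float64(0.522), np.float64(0.154), np.float64(0.157)), (np.float64(0.53), np.float64(0.156), np.float64(0.145)), (np.float64(0.539), np.float64(0.159), np.float64(0.131)), (np.float64(0.549), np.float64(0.163), np.float64(0.115))]
90 [(np.float64(0.474), np.float64(0.116), np.float64(0.21)), (np.float64(0.48), np.float64(0.116), np.float64(0.213)), (np.float64(0.485), np.float64(0.116), np.float64(0.215)), (np.float64(0.49), np.float64(0.116), np.float64(0.211)), (np.float64(0.494), np.
[... 511 characters left out ...]
[(np.float64(0.474), np.float64(0.084), np.float64(0.21)), (np.float64(0.48), np.float64(0.084), np.float64(0.213)), (np.float64(0.486), np.float64(0.085), np.float64(0.215)), (np.float64(0.49), np.float64(0.083), np.float64(0.208)), (np.float64(0.494), np.float64(0.081), np.float64(0.199)), (np.float64(0.5), np.float64(0.08), np.float64(0.192)), (np.float64(0.505), np.float64(0.078), np.float64(0.181)), (np.float64(0.512), np.float64(0.075), np.float64(0.17)), (np.float64(0.519), np.float64(0.073), np.float64(0.158)), (np.float64(0.528), np.float64(0.07), np.float64(0.145)), (np.float64(0.538), np.float64(0.067), np.float64(0.128)), (np.float64(0.551), np.float64(0.062), np.float64(0.107))]
```

The flap is at about 0.53 rad and following the fingers. Continuing towards about 0.82.

Request:
drive_tool:
  moves: [0,-0.2,0.12,0,0,0,-0.4,0.25,0,0,0,-0.6,0.38,0,0,0,-0.8,0.51,0,0,0,-0.95,0.6,0,0]

```text
time_s: 12.6
tool_pos: [0.4711, 0.0403, 0.166]
tool_rot: [-180.0, 0.0, 88.1]
force: [2.5, -0.1, 1.1]
grip_width: 0.0004
grasp_force: 0.8
```

Request:
drive_tool:
  moves: [0,-0.1,0.07,0,0,0,-0.2,0.14,0,0,0,-0.28,0.19,0,0,0,-0.28,0.19,0,0]

```text
time_s: 13.1
tool_pos: [0.46, 0.0406, 0.1586]
tool_rot: [-179.9, 0.0, 88.1]
force: [-0.6, -0.9, 0.4]
grip_width: 0.0008
grasp_force: 0.0
```

```bash
python3 fl.py
```

```text
[0.4600321  0.04060692 0.15860915] [-0.58350631 -0.9392248   0.44003259]
20 [(np.float64(0.427), np.float64(0.148), np.float64(0.165)), (np.float64(0.434), np.float64(0.146), np.float64(0.173)), (np.float64(0.44), np.float64(0.146), np.float64(0.173)), (np.float64(0.444), np.float64(0.147), np.float64(0.169)), (np.float64(0.449), np.float64(0.148), np.float64(0.163)), (np.float64(0.454), np.float64(0.149), np.float64(0.159)), (np.float64(0.46), np.float64(0.15), np.float64(0.153)), (np.float64(0.465), np.float64(0.151), np.float64(0.149)), (np.float64(0.472), np.float64(0.152), np.float64(0.141)), (np.float64(0.478), np.float64(0.153), np.float64(0.136)), (np.float64(0.485), np.float64(0.154), np.float64(0.13)), (np.float64(0.493), np.float64(0.156), np.float64(0.121)), (np.float64(0.501), np.float64(0.157), np.float64(0.115)), (np.float64(0.51), np.float64(0.159), np.float64(0.108))]
90 [(np.float64(0.427), np.float64(0.119), np.float64(0.165)), (np.float64(0.434), np.float64(0.118), np.float64(0.174)), (np.float64(0.439), np.float64(0.118), np.float64(0.172)), (np.float64(0.444), n
[... 692 characters left out ...]
.float64(0.434), np.float64(0.084), np.float64(0.174)), (np.float64(0.439), np.float64(0.084), np.float64(0.171)), (np.float64(0.444), np.float64(0.083), np.float64(0.166)), (np.float64(0.45), np.float64(0.082), np.float64(0.161)), (np.float64(0.456), np.float64(0.08), np.float64(0.156)), (np.float64(0.462), np.float64(0.079), np.float64(0.15)), (np.float64(0.469), np.float64(0.078), np.float64(0.144)), (np.float64(0.476), np.float64(0.076), np.float64(0.137)), (np.float64(0.484), np.float64(0.075), np.float64(0.13)), (np.float64(0.492), np.float64(0.073), np.float64(0.122)), (np.float64(0.501), np.float64(0.071), np.float64(0.113)), (np.float64(0.511), np.float64(0.069), np.float64(0.105))]
```

The panel slope gives about 0.82 rad. Backing off and lifting clear.

Request:
drive_tool:
  moves: [0,0.1,-0.3,0,0,0,0.2,-1,0,0,0,0.2,-2.2,0,0,0,0.2,-3,0,0,0,0.2,-3,0,0]

```text
time_s: 13.78
tool_pos: [0.4706, 0.0406, 0.2823]
tool_rot: [179.7, 0.0, 88.1]
force: [-0.0, 0.5, 0.5]
grip_width: 0.0004
grasp_force: 0.0
```

Request:
drive_tool:
  moves: [0,0,0,0,0,0,0,0,0,0]

```text
time_s: 14.02
tool_pos: [0.4681, 0.0402, 0.2778]
tool_rot: [-179.9, -0.0, 88.1]
force: [0.2, 0.1, -0.2]
grip_width: 0.0006
grasp_force: 0.0
```

Run:
```python
from h import *
o=env.get_obs(); print(o['tool_pos'],o['force'])
im,d,P=cloud('wrist'); cv2.imwrite('pics/w3.png',im[...,::-1])
m=(P[...,2]>.08)&(P[...,2]<.155)&(P[...,0]<.53)&(P[...,0]>.42)&(P[...,1]>.07)&(P[...,1]<.15)
print(m.sum(),np.arctan(-np.polyfit(P[m][:,2],P[m][:,0],1)[0]))
cv2.imwrite('pics/s3.png',env.read_camera('scene')[0][...,::-1])
```

```text
[0.46811163 0.04020911 0.27778479] [ 0.24092304  0.0595789  -0.24683276]
6184 0.8236777672966324
```

View pics/s3.png

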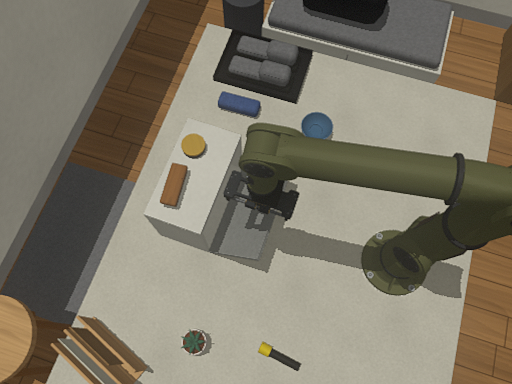

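The flap is open at about 0.82 rad and the gripper is clear above it. The bystanders in view (tin at (193,146), brush at (174,185), bowl, torch and plant) haven't moved, so I'm handing in.

```bash
python3 -c "
from cell import env
print(env.sign_off())"
```

```text
the job is handed in; nothing more can be done
None
```

The flap is open at about 0.82 rad and stays there. The hook was pressed about 11 mm, with at most 7 N read at the end of any move. The arm is clear of everything, nothing in view had moved (the arm hid the shoehorn in the last picture), and the job was handed in at about 14 s; no verdict was returned.

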